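# Hook a sample crate out from under the rack and weigh a bottle

## Robot

A 6-joint arm with a two-finger parallel gripper is mounted at the origin on the work surface. World frame = base frame: x ahead of the robot, y to its left, z up, the work surface at z = 0. Lengths are in mm, angles in rad, forces in N, time in s.
With the tool pointing down it reaches from about 300 to 775 mm from the base axis. Payload 14.6 kg.
Tool frame: the origin (TCP) lies between the finger pads; the fingertips stand manip.finger_overhang ahead of it and the grasp point (between the pads) lies 2 mm behind it (manip.finger_overhang is the distance from the TCP to the fingertips, in mm); z points along the fingers, y is the direction in which the jaws open and shut (so a half turn about z gives the same grasp; the last joint's range is limited). The gripper opens to 94 mm and grips with 3 to 60 N. Pads are 16 mm wide; open, the fingers measure 119 mm over their backs; the gripper's body (75 mm by 177 mm) begins 78 mm behind the grasp point.
Start: joints at [-1.18, 0.3, 1.521, -0, 1.321, -0.067], TCP at [243.079, -493.358, 222.446] pointing down, gripper open.
Joint ranges: [-3.03, 3.03], [-0.79, 2.21], [0.23, 2.52], [-1.04, 4.18], [0, 3.07], [-2.55, 2.55]. Speed limits (rad/s): [2.22, 2.22, 2.57, 3.14, 3.14, 3.14].

## Interface

Orientations are given as [roll, pitch, yaw] about the fixed x, y, z axes, in that order (R = Rz(yaw) Ry(pitch) Rx(roll)).
In Python, from cell import manip gives the robot as it stands.
- The arm moves only by the tool drive_tool, never from a script. Its argument "steps" is a list of rows, each an object with "delta_pos": the shift along the world's x, y, z in mm, a list of three; "yaw": the turn about the world's z in rad; "hand": the finger opening in mm, from 0 to 94. A call has 1 to 5 rows; each row shifts and turns the commanded pose from where the row before left it; what a row does not reach is not made up. A row lasts 1/12 s, in which the tool goes at most 41.7 mm and 7.16 degrees, less where a joint would pass 70% of its speed; a pose out of reach is approached as far as the arm can. A call is refused whole if a number of a shift passes 41.7 or a number of a turn 0.125, either way. A call with a gripper value outside its range is refused whole. The fingers move at their own pace and stop on an object; "squeeze" is the grip in N (left out, the last holds). Time passes only in rows, so rows that do not move let the fingers close. It gives the time, the measured TCP pose, the force and the opening at its end, in the units of the state.
- manip.read_state(): the state, without advancing time (a new reading comes with each control period).
- manip.camera(name): name is "scene" or "side" or "wrist"; returns a dict with "frame" (420x560x3 uint8, red, green, blue), "range_z" (420x560 float32, mm along the optical axis (not along the pixel's ray), 0 where there is no reading), "intrinsics" (3x3 intrinsics, pixels), "dist_coeffs" ([k1, k2, p1, p2, k3] as OpenCV has them; the pictures are not rectified), "position" and "attitude" of the camera in the world. Camera axes: x right, y down, z forward; pixel columns grow to the right and rows downward; lengths in mm; the calibration is good to about 2 mm. A picture is of the moment at which its call begins.
- manip.sign_off(): hands the job in, once; it reports no verdict.
The state is a dict: "clock": time; "joints": joint angles; "qd": joint speeds; "effort": joint torques, N m; "eef_pos": TCP position; "eef_rot": TCP orientation; "wrist_force": force on the tool from outside, world axes, zero at the start; "moment": the same for the moment, N m; "finger_gap": finger opening in mm.
Only numpy, scipy, OpenCV 4.12 (cv2) and the standard library are available. Lean on these libraries where they do the work, as an engineer would, in place of code of your own. Each camera call takes 0.05 s, during which the arm holds its last target.

## Task

Take the orange-handled pull hook, drop its blade into the empty front bay of the small black crate under the low wire rack, and drag the crate straight out by its front rim until all of it is clear of the rack; keep gripper and arm off the crate and its bottles until then. Put the hook down on the bench, touching neither crate nor scale, then lift out the blue-capped bottle and stand it gently upright with its whole base on the scale pan. Leave the white-capped bottle standing in the crate and do not disturb the amber bottle, the jar or the label roll.

Things in the scene. Friction and masses are not known exactly. Their poses are not given: they have to be found in the camera images.
- rack: Fixed low wire rack on the bench, 408 mm wide (x), 300 deep (y), 16 mm square posts at its corners, wire deck from 200 to 210 mm above the bench, two 170 mm bottles fixed on its rear. Origin: on the bench under the middle of the open front edge, which faces roughly world -y; +y points into the rack, z up: points with y below 0 are out in front of it.
- crate: Loose black crate, 250 to 490 g, 130 (x) by 115 (y) by 60 mm high, walls and floor 5 mm, slides on the bench. A 60 mm high partition along x leaves an empty front bay (120 by 45 mm, y -52.5 to -7.5 mm) behind the front (-y) wall; behind it two pockets (58 by 56 mm) at x -31 and +31, y +24.5 mm, a bottle in each. Origin: centre of underside; +y to its back (into the rack), z up.
- crate_front_bay (a point): Middle of the crate's empty front bay at rim height: 60 mm above the crate's underside, 27.5 mm behind the outer face of the front wall.
- crate_back_left (a point): Bottom outer back corner of the crate at its -x side.
- crate_back_right (a point): Bottom outer back corner of the crate at its +x side.
- blue_bottle: Loose white bottle with yellow band and BLUE cap (160 g), in one of the two crate pockets (either one). 130 mm tall, body 48 mm in diameter up to 85 mm, narrowing shoulder to 97 mm, cap 32 mm in diameter from 100 to 130 mm: grip it by the cap from above. Origin: centre of its underside, z up to the cap.
- white_bottle: Same bottle with a WHITE cap, in the other pocket; stays there. Origin: centre of its underside.
- hook: Loose pull hook, 150 g, standing on foot and blade. Orange handle 100 (x) by 24 (y) mm, 40 to 70 mm high; 10 mm square steel shaft at 55 mm height runs along +x to an upright blade 30 mm wide (y), 5 thick, 60 high down to the bench; shaft underside 50 mm above blade's edge. Foot 50 mm wide at x -40 mm. Origin: on the bench below the handle's middle; +x to the blade, z up.
- hook_grip (a point): Centre of the hook's handle (55 mm above the hook's origin): where to grip it, fingers across the 24 mm width.
- hook_tip (a point): Middle of the blade's lower edge, 232.5 mm along +x from the hook's origin, at the height of the origin.
- scale: Fixed white bench scale, 180 mm (its x) by 160 mm (its y), body 40 mm high, to the robot's right. Origin: centre of its underside.
- scale_pan (a point): Centre of the top face of the scale's flat round steel pan, 130 mm in diameter, 54 mm above the bench.
- amber_bottle: Loose amber bottle with black cap, 52 mm in diameter, 130 mm tall, standing under the rack beside the crate on its +x side. Leave alone. Origin: centre of its underside.
- label_roll: Loose yellow roll of labels lying flat, 76 mm in diameter, 30 mm high. Leave alone. Origin: centre of its underside.
- jar: Loose white jar with green lid, 64 mm in diameter, 68 mm high. Leave alone. Origin: centre of its underside.
Mind the look-alikes: they are no part of the job. Leave any pink look-alike of the white_bottle alone.

How it is judged (in metres and radians):
On the way, in this order (a step that is already met when the one before it is completed fails the run):
1. the hook's blade is down in the crate's front bay, behind the front rim, while the crate is still under the rack (y of hook_tip in the frame of crate between -0.053 and -0.004 m and x of hook_tip in the frame of crate between -0.06 and 0.06 m and z of hook_tip in the frame of crate below 0.055 m and not (y of any of crate_back_left, crate_back_right in the frame of rack below 0 m)), for 0.1 s.
2. the whole crate stands clear in front of the rack, both bottles still in it (y of each of crate_back_left, crate_back_right in the frame of rack below 0 m and angle between crate's own z axis and vertical below 0.1 rad and distance between each of blue_bottle, white_bottle and crate below 0.065 m), for 0.2 s.
At the end, for the whole second after the job is handed in: Crate upright, wholly in front of the rack; blue-capped bottle upright (0.1 rad) on the pan within 41 mm of its centre; white-capped bottle upright in the crate; hook down on the bench (handle centre under 70 mm, blade edge under 40 mm) off crate and scale; all at rest (y of each of crate_back_left, crate_back_right in the frame of rack below 0 m and angle between each of crate, blue_bottle's own z axis and vertical below 0.1 rad and height (world z) of crate below 0.01 m and linear speed of each of crate, blue_bottle, hook below 0.02 m/s and horizontal distance between blue_bottle and scale_pan below 0.041 m and z of blue_bottle in the frame of scale_pan between -0.008 and 0.008 m and horizontal distance between white_bottle and crate below 0.065 m and z of white_bottle in the frame of crate below 0.015 m and angle between white_bottle's own z axis and vertical below 0.2 rad and height (world z) of hook_grip below 0.07 m and height (world z) of hook_tip below 0.04 m and contact force between hook and crate below 0.1 N and contact force between hook and scale below 0.1 N); the robot touches nothing.
It fails at once if the gripper or arm touches the crate or its bottles while any of the crate is still under the rack (only the hook may) (not (y of each of crate_back_left, crate_back_right in the frame of rack below 0 m) and (contact force between any of the fingers, the arm and crate above 0.5 N or contact force between any of the fingers, the arm and blue_bottle above 0.5 N or contact force between any of the fingers, the arm and white_bottle above 0.5 N)).
It fails at once if the crate or one of its bottles is tipped by more than 0.4 rad (angle between any of crate, blue_bottle, white_bottle's own z axis and vertical above 0.4 rad).
It fails at once if the blue-capped bottle is dropped onto the scale (falls faster than 0.5 m/s, not held, just over the pan) (horizontal distance between blue_bottle and scale_pan below 0.08 m and contact force between the fingers and blue_bottle below 0.1 N and linear speed of blue_bottle above 0.5 m/s).
It fails at once if the amber bottle, the jar or the label roll is knocked over or moved by more than 30 mm (distance of any of amber_bottle, label_roll, jar from where it was at the start of the episode above 0.03 m or angle between any of amber_bottle, label_roll, jar's own z axis and vertical above 0.4 rad).
It also fails if it takes over 72 s, if anything falls off the work surface, if the arm or the gripper's body presses on something with over 40 N, if the wrist force passes 120 N, or if a joint passes its speed limit or range.

## Working session

There is one attempt and no reset: what is moved stays moved. The work goes in short steps, Python scripts to look and compute and a tool call to move; the robot and the scene stay as the last step left them, time stands still between calls to the robot, and variables do not carry over. Pictures are saved under pics/ and viewed, and the job is handed in when it is done.

Besides the shell and the picture viewer there is one more tool, called as name(argument=value, ...), one argument or row to a line, values as JSON. drive_tool: Moves the arm, as the interface text tells. Its arguments: {"type":"object","properties":{"steps":{"type":"array"},"squeeze":{"type":"number"}},"required":["steps"]}

```bash
ls; mkdir -p pics; cat > h.py <<'E'
import numpy as np, cv2
from cell import manip
def snap(n,tag):
    c=manip.camera(n); cv2.imwrite(f'pics/{tag}.png',c['frame'][:,:,::-1]); np.savez(f'pics/{tag}.npz',**c); return c
E
python3 - <<'E'
from h import *
s=manip.read_state(); print(s, manip.finger_overhang)
for n in('scene','side','wrist'):
    c=snap(n,n+'0'); print(n,c['intrinsics'],c['dist_coeffs'],c['position'],c['attitude'])
E
```

```text
pics
{'clock': 0.0, 'joints': array([-1.17961715e+00,  3.00468547e-01,  1.52157131e+00,  9.87286081e-06,
        1.32068970e+00, -6.65758297e-02]), 'qd': array([-9.27527045e-04,  8.25031001e-04, -2.83799037e-06,  1.37668927e-03,
       -3.56062873e-04,  2.15383495e-04]), 'effort': array([ 2.43928662e-03, -5.31801689e+01, -3.52733517e+01,  7.08929077e-02,
        2.44234217e-02, -7.37273103e-05]), 'eef_pos': array([ 242.98543467, -493.15074733,  221.89184937]), 'eef_rot': array([-3.14045890e+00, -8.51762713e-05,  4.57752507e-01]), 'wrist_force': array([-0.55815324, -0.23484949, -0.08876015]), 'moment': array([-0.01864606, -0.02095413,  0.01326539]), 'finger_gap': 93.9215974044623} 17.0
scene [[406.00972662   0.         278.43015699]
 [  0.         406.00972662 211.02772319]
 [  0.           0.           1.        ]] [-0.05488765  0.          0.          0.          0.        ] [ 766.19846309  382.38349112 1211.3284256 ] [-2.81429375  0.00758978  2.70179428]
side [[451.55928453   0.         277.78448991]
 [  0.         451.55928453 213.25082035]
 [  0.           0.           1.        ]] [-0.1285811  0.         0.         0.         0.       ] [ 313.53713783 -127.55465088 1071.80661574] [-2.82664914  0.00347    -1.12515655]
wrist [[372.93263367   0.         279.66059633]
 [  0.         372.93263367 203.60646202]
 [  0.           0.           1.        ]] [-0.02244957  0.          0.          0.          0.        ] [ 315.49704051 -458.63037394  384.33900028] [ 2.86059312e+00  1.10398752e-03 -1.11243293e+00]
```

View pics/scene0.png

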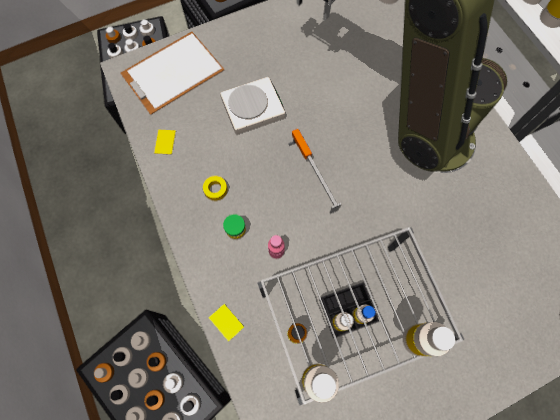

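View pics/side0.png

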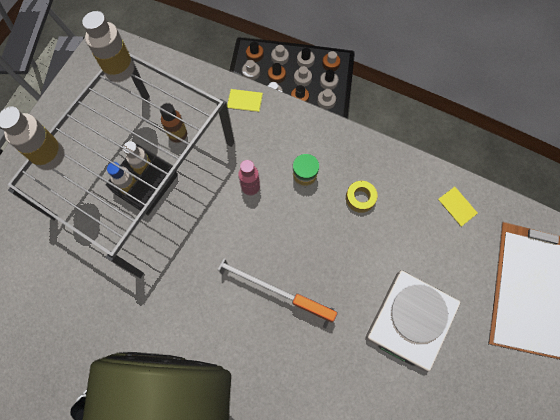

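View pics/wrist0.png

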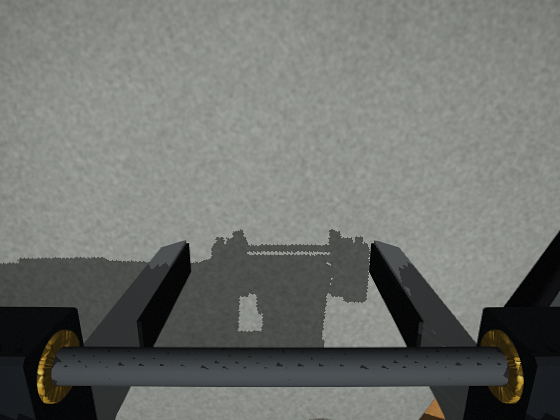

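The views show the handle of the orange hook at scene (302,144) and its blade at (335,207). The crate is at (350,308), with the blue cap at (369,313) and the white cap at (344,321). The pink look-alike is at (276,246), the jar at (234,226), the label roll at (215,188), the amber bottle at (297,333) and the scale at (249,101).

```bash
cat >> h.py <<'E'
from scipy.spatial.transform import Rotation as Ro
def ray(c,px):
    px=np.array(px,float).reshape(-1,1,2)
    u=cv2.undistortPoints(px,c['intrinsics'],c['dist_coeffs']).reshape(-1,2)
    R=Ro.from_euler('xyz',c['attitude']).as_matrix()
    return np.c_[u,np.ones(len(u))]@R.T
def plane(c,px,z):
    d=ray(c,px); p=c['position']; return p+d*((z-p[2])/d[:,2])[:,None]
def cloud(c):
    h,w=c['range_z'].shape; g=np.stack(np.meshgrid(np.arange(w),np.arange(h)),-1).reshape(-1,2)
    return (c['position']+ray(c,g)*c['range_z'].reshape(-1,1)).reshape(h,w,3)
def load(t): return dict(np.load(f'pics/{t}.npz'))
E
python3 - <<'E'
from h import *
np.set_printoptions(precision=1,suppress=True)
for t in('scene0','side0'):
    c=load(t);P=cloud(c);hsv=cv2.cvtColor(c['frame'],cv2.COLOR_RGB2HSV);H,S,V=cv2.split(hsv)
    print(t)
    def comps(name,m,mn=25):
        n,l,s,ce=cv2.connectedComponentsWithStats(m.astype(np.uint8))
        for i in range(1,n):
            if s[i,4]>=mn:
                q=P[l==i]; q=q[c['range_z'][l==i]>0]
                print(name,s[i,4],ce[i],'med',np.median(q,0),'z95',np.percentile(q[:,2],95))
    ok=P[...,2]>5
    comps('orange',(H<14)&(S>180)&(V>120))
    comps('blue',(H>100)&(H<125)&(S>150)&(V>80),15)
    comps('yellow',(H>24)&(H<33)&(S>180)&(V>120))
    comps('green',(H>50)&(H<80)&(S>150)&(V>80))
    comps('pink',(H>150)&(H<178)&(S>80)&(V>100))
    m=(H<14)&(S>180)&(V>120)
    # heights map
    hm=np.clip(P[...,2]/220*255,0,255).astype(np.uint8); cv2.imwrite(f'pics/h_{t}.png',cv2.applyColorMap(hm,cv2.COLORMAP_JET))
c=load('scene0'); a=cv2.resize(c['frame'][220:410,240:480],None,fx=3,fy=3,interpolation=cv2.INTER_CUBIC); cv2.imwrite('pics/crop_sc.png',a[:,:,::-1])
c=load('side0'); a=cv2.resize(c['frame'][60:290,0:270],None,fx=2.6,fy=2.6,interpolation=cv2.INTER_CUBIC); cv2.imwrite('pics/crop_si.png',a[:,:,::-1])
E
```

```text
scene0
orange 34 [300.9 146.6] med [ 456.1 -132.9   67.7] z95 71.35442118197797
blue 123 [368.5 311.4] med [524.1 396.7 135.1] z95 138.56014128807584
yellow 412 [164.6 141.4] med [ 840.7 -381.1    3.5] z95 7.130152207713137
yellow 302 [214.2 186.9] med [ 752.1 -143.8   30.1] z95 34.19304285037399
yellow 628 [226.  321.9] med [880.9 248.7   2.3] z95 5.905733763020976
green 343 [233.7 224.7] med [746.2   9.5  68.4] z95 71.96157574584046
pink 290 [275.7 246.4] med [665.3 129.9  93.2] z95 132.20832011241845
side0
orange 28 [337.   61.5] med [1438.5  151.5 -439.9] z95 -432.53895130887236
orange 46 [315.7 312.5] med [ 435.9 -157.    68.9] z95 72.5620326367949
blue 101 [112.2 168.9] med [520.4 398.  134.9] z95 138.14857321972798
pink 150 [248.5 176.3] med [649.4 110.6  90.6] z95 98.59513417422791
```

View pics/crop_sc.png

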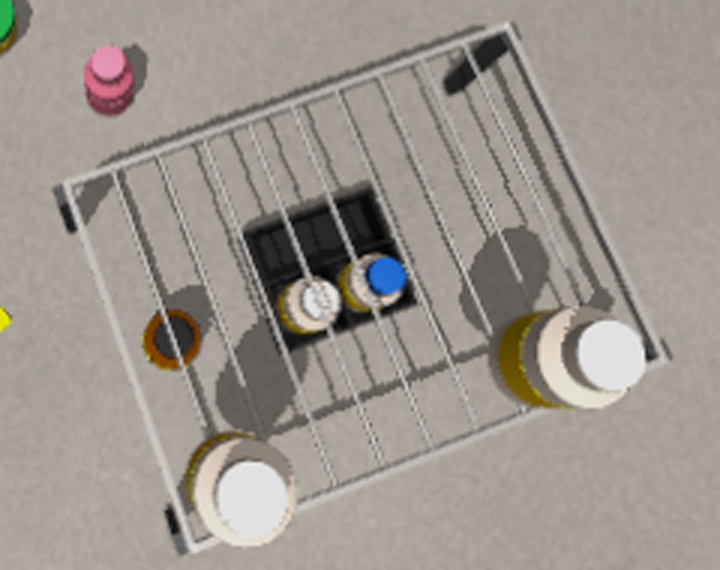

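View pics/crop_si.png

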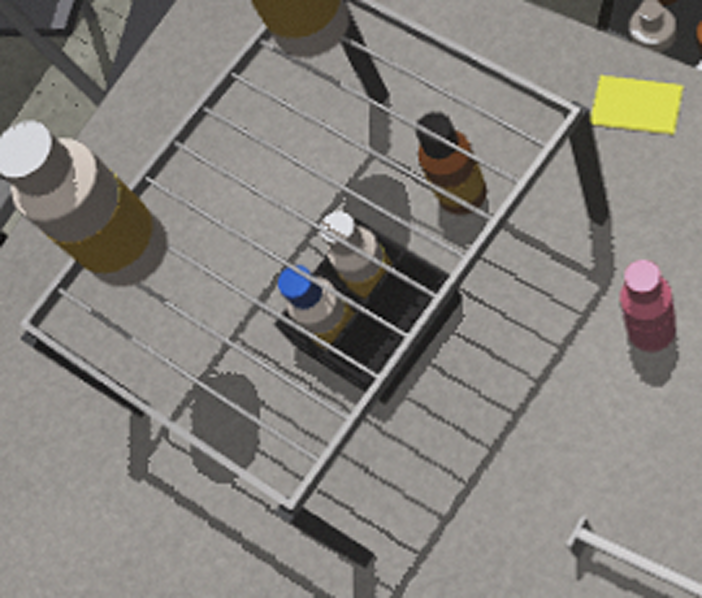

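```bash
python3 - <<'E'
from h import *
np.set_printoptions(precision=1,suppress=True)
A=load('scene0');B=load('side0')
sc=lambda L:[(240+x/3,220+y/3) for x,y in L]
si=lambda L:[(x/2.6,60+y/2.6) for x,y in L]
print('rack sc FL FR BL BR',plane(A,sc([(512,27),(62,185),(665,358),(193,551)]),210))
print('rack si FL FR',plane(B,si([(293,510),(585,105)]),210))
print('crate rim sc FR FL BL(approx)',plane(A,sc([(243,230),(372,184),(415,302)]),60))
print('crate rim si FL FR',plane(B,si([(385,390),(462,298)]),60))
# hook
for c,n in((A,'sc'),(B,'si')):
    P=cloud(c);hsv=cv2.cvtColor(c['frame'],cv2.COLOR_RGB2HSV);H,S,V=cv2.split(hsv)
    m=(H<14)&(S>150)&(V>60)&(np.hypot(P[...,0]-446,P[...,1]+145)<90)
    q=P[m]; r=cv2.minAreaRect(q[:,:2].astype(np.float32)); print(n,'handle',m.sum(),r)
    top=m&(P[...,2]>60); pz=plane(c,np.argwhere(top)[:,::-1],70); print(cv2.minAreaRect(pz[:,:2].astype(np.float32)))
    st=(P[...,2]>35)&(P[...,2]<75)&(P[...,0]>440)&(P[...,0]<640)&(P[...,1]>-140)&(P[...,1]<130)&~m
    ii=np.argwhere(st); print(n,'steel',len(ii),P[st][np.argsort(P[st][:,1])][[0,-1]])
a=cv2.resize(A['frame'][120:220,280:350],None,fx=5,fy=5,interpolation=cv2.INTER_CUBIC); b=cv2.resize(B['frame'][250:330,210:345],None,fx=4,fy=4,interpolation=cv2.INTER_CUBIC)
o=np.zeros((500,900,3),np.uint8);o[:500,:350]=a;o[:320,360:900]=b;cv2.imwrite('pics/hook0.png',cv2.resize(o[:,:,::-1],(800,444)))
# scale and others
P=cloud(A)
for nm,px in(('pan',(248,102)),('roll',(215,188)),('jar',(234,226)),('amber',(297,333)),('white',(344,321)),('blue',(369,313))):
    print(nm,P[px[1],px[0]])
E
```

```text
rack sc FL FR BL BR [[341.4 261.5 210. ]
 [746.2 219.1 210. ]
 [371.3 550.3 210. ]
 [771.6 514.1 210. ]]
rack si FL FR [[343.7 253.6 210. ]
 [752.2 214.6 210. ]]
crate rim sc FR FL BL(approx) [[607.8 305.2  60. ]
 [478.1 319.3  60. ]
 [494.7 431.7  60. ]]
crate rim si FL FR [[483.5 301.2  60. ]
 [593.9 281.4  60. ]]
sc handle 94 ((435.45782470703125, -148.1000518798828), (98.80302429199219, 45.63982391357422), 89.72268676757812)
((446.74407958984375, -148.373046875), (99.82865905761719, 25.99171257019043), 89.95514678955078)
sc steel 280 [[ 441.  -139.8   68.7]
 [ 448.7   86.3   60.5]]
si handle 165 ((445.1204528808594, -149.95062255859375), (23.91501235961914, 98.41244506835938), 0.3684627413749695)
((444.9569396972656, -149.93133544921875), (23.799802780151367, 98.37351989746094), 0.4800615906715393)
si steel 509 [[ 450.6 -139.4   68.4]
 [ 638.3  129.8   59.8]]
pan [ 535.6 -365.8   56.2]
roll [ 750.8 -151.8    0.6]
jar [746.7  12.4  64.5]
amber [718.5 367.  206.9]
white [592.5 391.  133.4]
blue [524.9 401.1 135.6]
```

View pics/hook0.png

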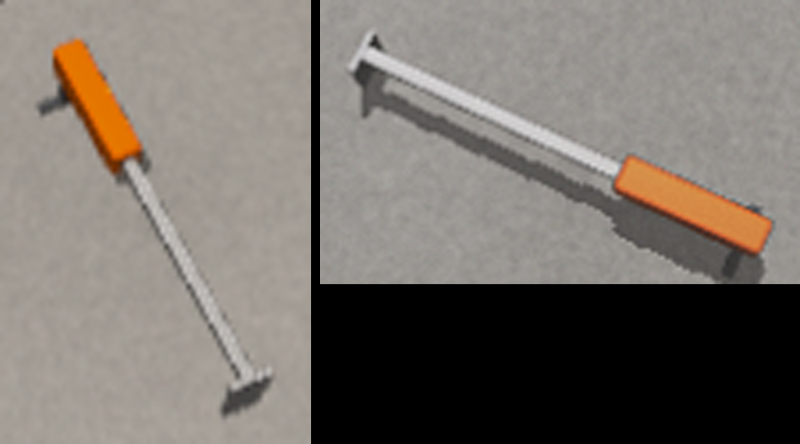

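Of the three similar bottles, the pink-capped one at scene (276,246) stands outside the rack and is the look-alike. The blue cap at (369,313) and the white cap at (344,321) are in the crate, and the crop confirms this. Blue is in the crate's -x pocket.

The measurements give:
- **Hook:** handle centre about (446,-149), pointing along +y.
- **Crate:** centre about (549,369), yaw about -6°.
- **Rack:** front centre about (546,238).

I'll reach over the hook now.

drive_tool(
  steps=[
    {"delta_pos": [20, 35, -11], "yaw": 0.11, "hand": 70},
    {"delta_pos": [20, 35, -11], "yaw": 0.11, "hand": 70},
    {"delta_pos": [20, 35, -11], "yaw": 0.11, "hand": 70},
    {"delta_pos": [20, 35, -11], "yaw": 0.11, "hand": 70},
    {"delta_pos": [20, 35, -11], "yaw": 0.11, "hand": 70},
  ],
  squeeze=60,
)

```text
clock: 0.57
eef_pos: [343.2, -317.1, 167.0]
eef_rot: [-3.142, -0.0, 1.013]
wrist_force: [1.5, -0.6, 0.1]
finger_gap: 70.5
```

drive_tool(
  steps=[
    {"delta_pos": [20, 35, -11], "yaw": 0.11, "hand": 70},
    {"delta_pos": [20, 35, -11], "yaw": 0.11, "hand": 70},
    {"delta_pos": [20, 35, -11], "yaw": 0.11, "hand": 70},
    {"delta_pos": [20, 35, -11], "yaw": 0.11, "hand": 70},
    {"delta_pos": [20, 35, -11], "yaw": 0.12, "hand": 70},
  ],
)

```text
clock: 0.98
eef_pos: [443.0, -142.4, 112.3]
eef_rot: [3.141, 0.0, 1.573]
wrist_force: [0.0, -0.5, -0.4]
finger_gap: 70.2
```

drive_tool(
  steps=[
    {"delta_pos": [0, 0, 0], "yaw": 0, "hand": 70},
    {"delta_pos": [0, 0, 0], "yaw": 0, "hand": 70},
  ],
)

```text
clock: 1.15
eef_pos: [442.8, -142.7, 112.1]
eef_rot: [-3.14, -0.001, 1.571]
wrist_force: [-0.5, 0.2, -0.2]
finger_gap: 70.5
```

```bash
python3 - <<'E'
from h import *
np.set_printoptions(precision=2,suppress=True)
s=manip.read_state();print(s['clock'],s['eef_pos'],s['eef_rot'],s['joints'])
A=snap('scene','scene1');B=snap('side','side1');c=snap('wrist','wrist1')
A=load('scene0');B=load('side0')
a=cv2.resize(A['frame'][190:220,320:350],None,fx=10,fy=10,interpolation=cv2.INTER_CUBIC); b=cv2.resize(B['frame'][255:285,210:240],None,fx=10,fy=10,interpolation=cv2.INTER_CUBIC)
cv2.imwrite('pics/blade.png',np.hstack([a,b])[:,:,::-1])
E
```

```text
1.15 [ 442.77 -142.73  112.12] [-3.14 -0.    1.57] [-0.39  0.24  1.87 -0.    1.03 -0.39]
```

View pics/wrist1.png

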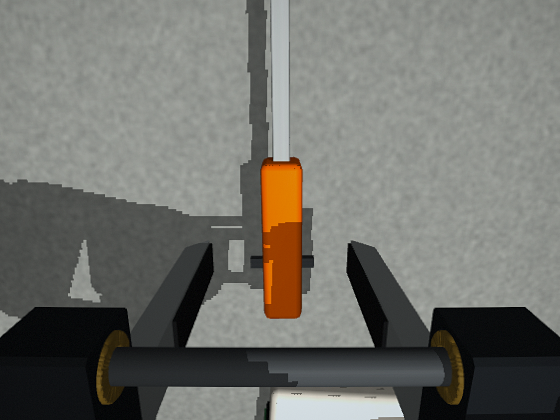

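View pics/blade.png

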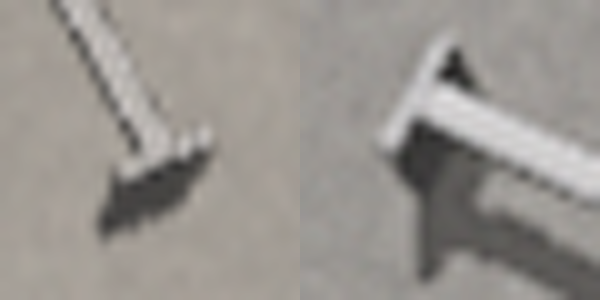

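The wrist view shows the orange handle at (282,238), centred between the fingers and parallel to the pads, with the shaft running straight up the picture. I'll descend and grip.

```bash
python3 - <<'E'
from h import *
np.set_printoptions(precision=1,suppress=True)
c=load('wrist1')
print('handle corners z70',plane(c,[(263,163),(301,163),(301,312),(263,312)],70)); print('shaft',plane(c,[(272,155),(289,155),(272,3),(288,3)],60))
A=load('scene0');B=load('side0')
print('blade top ends',plane(A,[(320+120/10,190+172/10),(320+210/10,190+135/10)],60),plane(B,[(210+85/10,255+145/10),(210+150/10,255+38/10)],60))
print('pink cap',plane(A,[(276.5,240)],130),plane(B,[(247.5,167)],130))
print('pan')
for c,ce in((A,(248,101)),(B,(419,313))): print(plane(c,[ce],54))
E
```

```text
handle corners z70 [[ 433.2 -100.7   70. ]
 [ 454.3 -100.8   70. ]
 [ 455.4 -194.9   70. ]
 [ 431.6 -194.8   70. ]]
shaft [[438.  -97.8  60. ]
 [447.8 -97.8  60. ]
 [438.7 -17.9  60. ]
 [447.1 -17.9  60. ]]
blade top ends [[457.1  82.9  60. ]
 [427.   84.   60. ]] [[430.   81.5  60. ]
 [458.5  79.5  60. ]]
pink cap [[657.9 120.5 130. ]] [[659.2 117.5 130. ]]
pan
[[ 533.6 -370.8   54. ]]
[[ 534.9 -370.1   54. ]]
```

drive_tool(
  steps=[
    {"delta_pos": [1, 0, -20], "yaw": 0, "hand": 70},
    {"delta_pos": [1, 0, -20], "yaw": 0, "hand": 70},
    {"delta_pos": [0, 0, -19], "yaw": 0, "hand": 70},
    {"delta_pos": [0, 0, 0], "yaw": 0, "hand": 10},
    {"delta_pos": [0, 0, 0], "yaw": 0, "hand": 10},
  ],
  squeeze=60,
)

```text
clock: 1.72
eef_pos: [444.0, -145.3, 53.9]
eef_rot: [-3.141, -0.0, 1.566]
wrist_force: [-0.1, -1.0, 0.3]
finger_gap: 60.0
```

drive_tool(
  steps=[
    {"delta_pos": [0, 0, 0], "yaw": 0, "hand": 10},
    {"delta_pos": [0, 0, 0], "yaw": 0, "hand": 10},
    {"delta_pos": [0, 0, 0], "yaw": 0, "hand": 10},
    {"delta_pos": [0, 0, 0], "yaw": 0, "hand": 10},
  ],
)

```text
clock: 2.05
eef_pos: [444.8, -144.6, 54.5]
eef_rot: [3.14, 0.0, 1.568]
wrist_force: [-0.0, -1.0, 0.2]
finger_gap: 33.2
```

drive_tool(
  steps=[
    {"delta_pos": [0, 0, 0], "yaw": 0, "hand": 10},
    {"delta_pos": [0, 0, 0], "yaw": 0, "hand": 10},
    {"delta_pos": [0, 0, 0], "yaw": 0, "hand": 10},
    {"delta_pos": [0, 0, 0], "yaw": 0, "hand": 10},
    {"delta_pos": [0, 0, 0], "yaw": 0, "hand": 10},
  ],
)

```text
clock: 2.47
eef_pos: [444.6, -144.4, 54.0]
eef_rot: [3.141, 0.0, 1.568]
wrist_force: [-2.5, 0.8, 5.2]
finger_gap: 23.4
```

drive_tool(
  steps=[
    {"delta_pos": [0, 0, 5], "yaw": 0, "hand": 10},
    {"delta_pos": [0, 0, 15], "yaw": 0, "hand": 10},
    {"delta_pos": [0, 0, 20], "yaw": 0, "hand": 10},
    {"delta_pos": [0, 0, 20], "yaw": 0, "hand": 10},
    {"delta_pos": [0, 0, 15], "yaw": 0, "hand": 10},
  ],
)

```text
clock: 2.88
eef_pos: [444.7, -144.4, 130.3]
eef_rot: [3.141, 0.0, 1.568]
wrist_force: [0.5, -0.1, -2.2]
finger_gap: 23.8
```

```bash
python3 - <<'E'
from h import *
np.set_printoptions(precision=2,suppress=True)
s=manip.read_state();print(s['clock'],s['eef_pos'],s['eef_rot'],s['finger_gap'])
A=snap('scene','scene2');B=snap('side','side2')
cv2.imwrite('pics/s2.png',np.hstack([cv2.resize(A['frame'][100:300,230:430],(400,400)),cv2.resize(B['frame'][200:400,150:350],(400,400))])[:,:,::-1])
E
```

```text
2.8833 [ 444.67 -144.37  130.33] [3.14 0.   1.57] 23.82665241807779
```

View pics/s2.png

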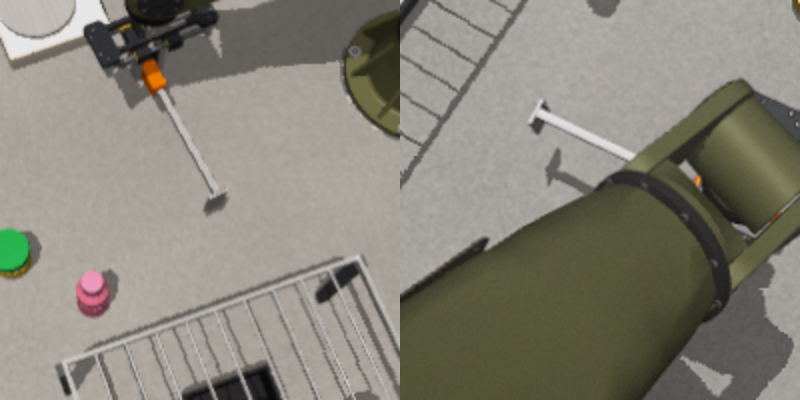

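The hook is lifted and held, with the blade in clear air at scene (337,197) and side (219,256). I'll triangulate the blade for droop and refine the crate pose.

```bash
python3 - <<'E'
from h import *
np.set_printoptions(precision=1,suppress=True)
A=load('scene2');B=load('side2')
a=cv2.resize(A['frame'][180:220,310:350],None,fx=9,fy=9,interpolation=cv2.INTER_CUBIC); b=cv2.resize(B['frame'][235:275,205:245],None,fx=9,fy=9,interpolation=cv2.INTER_CUBIC)
cv2.imwrite('pics/blade2.png',np.hstack([a,b])[:,:,::-1])
PA,PB=cloud(A),cloud(B)
for P in(PA,PB):
    m=(P[...,2]>75)&(P[...,2]<160)&(abs(P[...,0]-444)<30)&(P[...,1]>-60)&(P[...,1]<120)
    q=P[m]; print(len(q)); 
    for y0 in range(-60,120,20):
        w=q[(q[:,1]>=y0)&(q[:,1]<y0+20)]
        if len(w): print(y0+10,np.median(w[:,0]),np.percentile(w[:,2],80))
    print('ymax',np.percentile(q[:,1],98))
# crate: dark pixels near z 40-70 in scene
P=PA;V=A['frame'].max(2)
m=(V<60)&(P[...,2]>50)&(P[...,2]<70)&(P[...,0]>440)&(P[...,0]<650)&(P[...,1]>280)&(P[...,1]<460)
q=P[m];print(len(q),cv2.minAreaRect(q[:,:2].astype(np.float32)), q.min(0),q.max(0))
E
```

```text
266
-50 447.867580712135 137.85784181639474
-30 447.1817469998829 137.20772119329513
-10 446.64777556085807 137.3650644614791
10 447.37051213811964 137.89754112906667
30 446.88468277794226 137.1158107418749
50 447.95021579157634 137.65137895381608
70 447.7045635216959 138.35598374020537
90 447.68458949314015 133.26156751407203
ymax 85.63440887887882
356
-30 446.0617530236796 140.01117862464514
-10 445.9372607923652 139.83534480212438
10 445.72017587049925 139.7115940742074
30 446.0029356116873 139.87334050619728
50 445.7993232964518 139.56034522375919
70 443.1404010248032 138.63829586983886
90 449.07857651710015 138.1541017387367
ymax 82.66707398765136
320 ((551.1864013671875, 369.0318603515625), (112.79773712158203, 129.15211486816406), 83.73824310302734) [481.5 306.1  50.1] [619.3 429.9  66.2]
```

View pics/blade2.png

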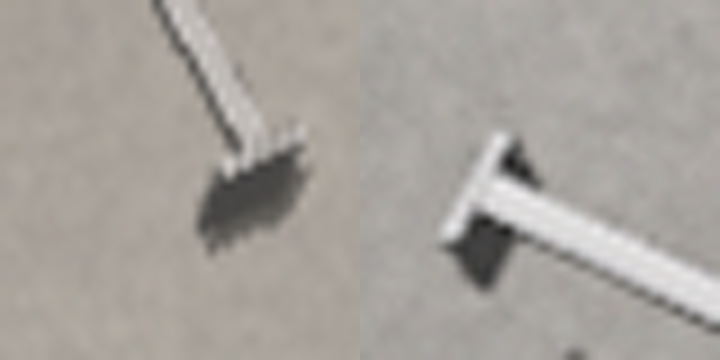

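There is no droop: the shaft top stays at 138 mm over its whole length. The blade is at offset (1,+228) from the TCP. The crate is at (551,369) with yaw -6.2°, so the bay target is (547.5,339.5). I'll move in under the deck, above the rim.

drive_tool(
  steps=[
    {"delta_pos": [6, 18, 2], "yaw": -0.01, "hand": 10},
    {"delta_pos": [8, 26, 2], "yaw": -0.012, "hand": 10},
    {"delta_pos": [8, 26, 1], "yaw": -0.012, "hand": 10},
    {"delta_pos": [8, 27, 0], "yaw": -0.012, "hand": 10},
    {"delta_pos": [8, 27, 0], "yaw": -0.012, "hand": 10},
  ],
)

```text
clock: 3.4
eef_pos: [482.3, -19.1, 132.6]
eef_rot: [-3.14, -0.0, 1.509]
wrist_force: [-0.6, -0.3, -0.7]
finger_gap: 24.0
```

drive_tool(
  steps=[
    {"delta_pos": [8, 27, 0], "yaw": -0.012, "hand": 10},
    {"delta_pos": [8, 27, 0], "yaw": -0.012, "hand": 10},
    {"delta_pos": [8, 27, 0], "yaw": -0.012, "hand": 10},
    {"delta_pos": [8, 27, 0], "yaw": -0.012, "hand": 10},
    {"delta_pos": [7, 26, 0], "yaw": -0.001, "hand": 10},
  ],
)

```text
clock: 3.82
eef_pos: [521.3, 115.1, 132.4]
eef_rot: [-3.14, 0.0, 1.46]
wrist_force: [-0.1, -0.3, -2.0]
finger_gap: 23.9
```

drive_tool(
  steps=[
    {"delta_pos": [0, 0, 0], "yaw": 0, "hand": 10},
    {"delta_pos": [0, 0, 0], "yaw": 0, "hand": 10},
  ],
)

```text
clock: 3.98
eef_pos: [521.0, 114.5, 132.3]
eef_rot: [-3.14, 0.001, 1.463]
wrist_force: [-0.0, 0.2, -1.2]
finger_gap: 23.6
```

```bash
python3 - <<'E'
from h import *
np.set_printoptions(precision=3,suppress=True)
s=manip.read_state();print(s['clock'],s['eef_pos'],s['eef_rot'],s['wrist_force'])
A=snap('scene','scene3');B=snap('side','side3')
cv2.imwrite('pics/s3.png',np.hstack([cv2.resize(A['frame'][220:370,280:430],(400,400),interpolation=2),cv2.resize(B['frame'][130:230,80:180],(400,400),interpolation=2)])[:,:,::-1])
E
```

```text
3.9833 [521.005 114.536 132.277] [-3.14   0.001  1.463] [-0.014  0.178 -1.23 ]
```

View pics/s3.png

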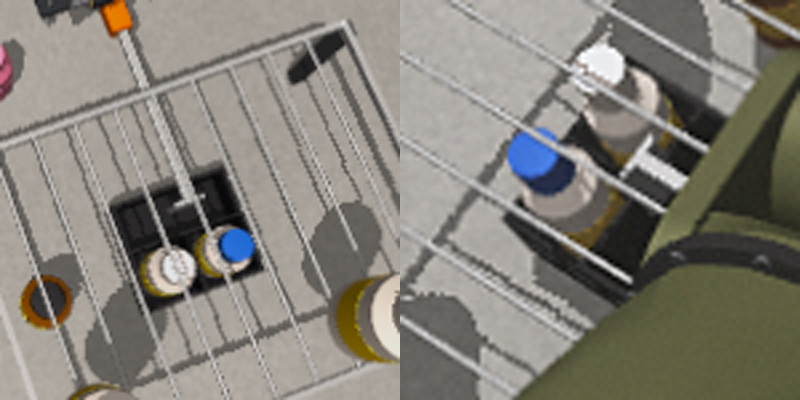

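Scene view: the blade hangs at full-frame (350,296), above the empty front bay and in front of the partition and caps. Side view agrees. The predicted crate-frame position is (-2,-28) mm. I'll lower the blade to about 20 mm.

drive_tool(
  steps=[
    {"delta_pos": [0, 0, -8], "yaw": 0, "hand": 10},
    {"delta_pos": [0, 0, -14], "yaw": 0, "hand": 10},
    {"delta_pos": [0, 0, -14], "yaw": 0, "hand": 10},
    {"delta_pos": [0, 0, -14], "yaw": 0, "hand": 10},
    {"delta_pos": [0, 0, -8], "yaw": 0, "hand": 10},
  ],
)

```text
clock: 4.5
eef_pos: [520.7, 112.7, 73.7]
eef_rot: [-3.14, 0.001, 1.46]
wrist_force: [-0.6, 0.5, -1.0]
finger_gap: 23.8
```

drive_tool(
  steps=[
    {"delta_pos": [0, 0, 0], "yaw": 0, "hand": 10},
    {"delta_pos": [0, 0, 0], "yaw": 0, "hand": 10},
  ],
)

```text
clock: 4.67
eef_pos: [521.4, 113.2, 75.6]
eef_rot: [-3.141, 0.0, 1.46]
wrist_force: [0.6, -0.2, -1.9]
finger_gap: 23.5
```

```bash
python3 - <<'E'
from h import *
np.set_printoptions(precision=3,suppress=True)
s=manip.read_state();print(s['clock'],s['eef_pos'],s['eef_rot'],s['wrist_force'])
A=snap('scene','scene4')
cv2.imwrite('pics/s4.png',cv2.resize(A['frame'][220:370,280:430],(600,600),interpolation=2)[:,:,::-1])
E
```

```text
4.6667 [521.415 113.208  75.609] [-3.141  0.     1.46 ] [ 0.559 -0.173 -1.907]
```

View pics/s4.png

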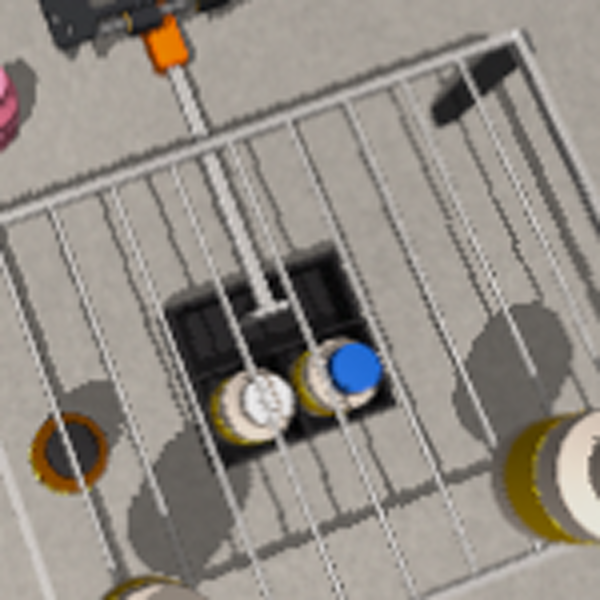

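The blade sits inside the bay, with its top at crop (265,308), i.e. full-frame (346,297). Nothing was disturbed and the force is near zero. I'll engage the front wall gently, then drag.

drive_tool(
  steps=[
    {"delta_pos": [-0.5, -5, 0], "yaw": 0, "hand": 10},
    {"delta_pos": [-0.5, -5, 0], "yaw": 0, "hand": 10},
    {"delta_pos": [-0.5, -5, 0], "yaw": 0, "hand": 10},
    {"delta_pos": [-0.3, -3, 0], "yaw": 0, "hand": 10},
    {"delta_pos": [-0.2, -2, 0], "yaw": 0, "hand": 10},
  ],
)

```text
clock: 5.13
eef_pos: [519.6, 93.4, 76.0]
eef_rot: [3.141, -0.001, 1.46]
wrist_force: [0.4, 5.5, -2.8]
finger_gap: 23.4
```

drive_tool(
  steps=[
    {"delta_pos": [-0.2, -2, 0], "yaw": 0, "hand": 10},
    {"delta_pos": [-0.3, -3, 0], "yaw": 0, "hand": 10},
    {"delta_pos": [-0.4, -4, 0], "yaw": 0, "hand": 10},
    {"delta_pos": [-0.5, -5, 0], "yaw": 0, "hand": 10},
    {"delta_pos": [-0.6, -6, 0], "yaw": 0, "hand": 10},
  ],
)

```text
clock: 5.55
eef_pos: [517.6, 73.9, 75.9]
eef_rot: [3.141, -0.001, 1.461]
wrist_force: [0.5, 4.8, -2.0]
finger_gap: 23.9
```

drive_tool(
  steps=[
    {"delta_pos": [-0.7, -7, 0], "yaw": 0, "hand": 10},
    {"delta_pos": [-0.7, -7, 0], "yaw": 0, "hand": 10},
    {"delta_pos": [-0.7, -7, 0], "yaw": 0, "hand": 10},
    {"delta_pos": [-0.7, -7, 0], "yaw": 0, "hand": 10},
    {"delta_pos": [-0.7, -7, 0], "yaw": 0, "hand": 10},
  ],
)

```text
clock: 5.97
eef_pos: [514.0, 38.3, 75.8]
eef_rot: [3.142, -0.0, 1.461]
wrist_force: [1.0, 5.2, -1.9]
finger_gap: 24.3
```

```bash
python3 - <<'E'
from h import *
np.set_printoptions(precision=3,suppress=True)
s=manip.read_state();print(s['clock'],s['eef_pos'],s['eef_rot'],s['wrist_force'],s['moment'])
A=snap('scene','scene5')
cv2.imwrite('pics/s5.png',cv2.resize(A['frame'][200:370,260:430],(600,600),interpolation=2)[:,:,::-1])
E
```

```text
5.9667 [513.966  38.333  75.807] [ 3.142 -0.     1.461] [ 0.975  5.186 -1.892] [ 0.882 -0.178  0.052]
```

View pics/s5.png

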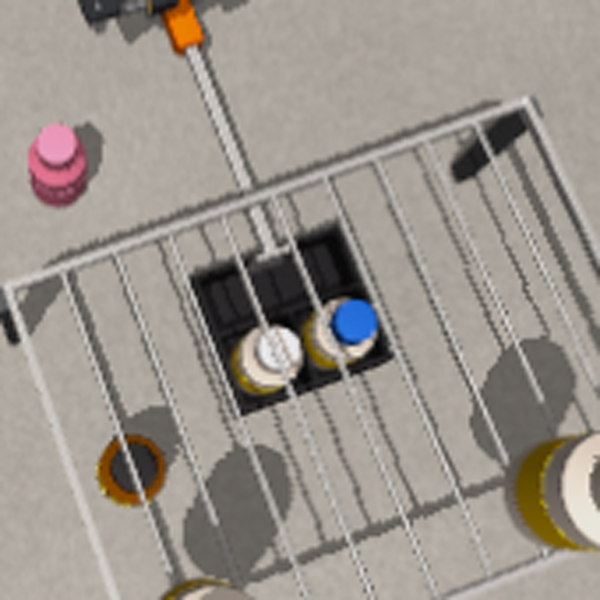

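The crate follows the blade straight, with the front wall at the blade (crop 275,250), both bottles standing, and 5 N of pull. I'll carry on.

drive_tool(
  steps=[
    {"delta_pos": [-0.7, -7, 0], "yaw": 0, "hand": 10},
    {"delta_pos": [-0.8, -8, 0], "yaw": 0, "hand": 10},
    {"delta_pos": [-0.8, -8, 0], "yaw": 0, "hand": 10},
    {"delta_pos": [-0.8, -8, 0], "yaw": 0, "hand": 10},
    {"delta_pos": [-0.8, -8, 0], "yaw": 0, "hand": 10},
  ],
)

```text
clock: 6.43
eef_pos: [510.0, -1.0, 75.7]
eef_rot: [-3.141, -0.0, 1.461]
wrist_force: [0.6, 5.0, -2.3]
finger_gap: 23.8
```

drive_tool(
  steps=[
    {"delta_pos": [-0.8, -8, 0], "yaw": 0, "hand": 10},
    {"delta_pos": [-0.8, -8, 0], "yaw": 0, "hand": 10},
    {"delta_pos": [-0.8, -8, 0], "yaw": 0, "hand": 10},
    {"delta_pos": [-0.8, -8, 0], "yaw": 0, "hand": 10},
    {"delta_pos": [-0.8, -8, 0], "yaw": 0, "hand": 10},
  ],
)

```text
clock: 6.85
eef_pos: [506.0, -41.2, 75.8]
eef_rot: [-3.141, 0.0, 1.461]
wrist_force: [0.5, 4.4, -3.2]
finger_gap: 23.7
```

drive_tool(
  steps=[
    {"delta_pos": [-0.8, -8, 0], "yaw": 0, "hand": 10},
    {"delta_pos": [-0.8, -8, 0], "yaw": 0, "hand": 10},
    {"delta_pos": [-0.8, -8, 0], "yaw": 0, "hand": 10},
    {"delta_pos": [-0.8, -8, 0], "yaw": 0, "hand": 10},
    {"delta_pos": [-0.8, -8, 0], "yaw": 0, "hand": 10},
  ],
)

```text
clock: 7.27
eef_pos: [502.0, -81.2, 75.7]
eef_rot: [-3.141, -0.0, 1.461]
wrist_force: [1.0, 4.5, -3.2]
finger_gap: 23.9
```

drive_tool(
  steps=[
    {"delta_pos": [-0.8, -8, 0], "yaw": 0, "hand": 10},
    {"delta_pos": [-0.8, -8, 0], "yaw": 0, "hand": 10},
    {"delta_pos": [-0.7, -7, 0], "yaw": 0, "hand": 10},
    {"delta_pos": [-0.6, -6, 0], "yaw": 0, "hand": 10},
    {"delta_pos": [-0.5, -5, 0], "yaw": 0, "hand": 10},
  ],
)

```text
clock: 7.68
eef_pos: [498.6, -115.0, 75.7]
eef_rot: [-3.141, -0.0, 1.461]
wrist_force: [0.3, 4.3, -2.7]
finger_gap: 23.7
```

drive_tool(
  steps=[
    {"delta_pos": [-0.4, -4, 0], "yaw": 0, "hand": 10},
    {"delta_pos": [-0.3, -3, 0], "yaw": 0, "hand": 10},
    {"delta_pos": [-0.1, -1, 0], "yaw": 0, "hand": 10},
    {"delta_pos": [0, 0, 0], "yaw": 0, "hand": 10},
  ],
)

```text
clock: 8.02
eef_pos: [497.9, -122.7, 75.8]
eef_rot: [3.141, 0.0, 1.461]
wrist_force: [-0.3, 0.4, -1.4]
finger_gap: 23.9
```

```bash
python3 - <<'E'
from h import *
np.set_printoptions(precision=3,suppress=True)
s=manip.read_state();print(s['clock'],s['eef_pos'],s['eef_rot'],s['wrist_force'],s['moment'])
A=snap('scene','scene6');P=cloud(A)
cv2.imwrite('pics/s6.png',cv2.resize(A['frame'][140:340,230:430],(600,600),interpolation=2)[:,:,::-1])
V=A['frame'].max(2)
m=(V<60)&(P[...,2]>50)&(P[...,2]<70)&(P[...,0]>420)&(P[...,0]<650)&(P[...,1]>80)&(P[...,1]<460)
q=P[m];print(len(q),cv2.minAreaRect(q[:,:2].astype(np.float32)))
E
```

```text
8.0167 [ 497.947 -122.711   75.827] [3.141 0.    1.461] [-0.344  0.386 -1.446] [-0.03  -0.074  0.016]
324 ((529.7501831054688, 151.8858642578125), (112.81594848632812, 129.19834899902344), 84.08385467529297)
```

View pics/s6.png

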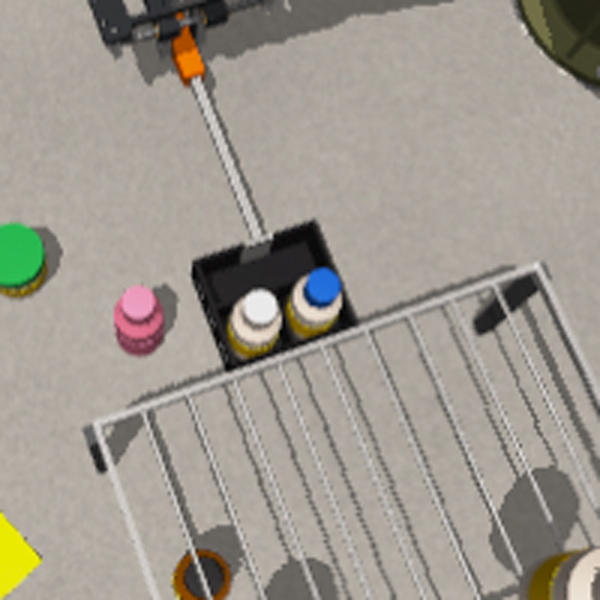

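The crate is now at (530,152), with its back about 30 mm clear of the rack front and both bottles upright. I'll ease the blade off the wall, lift it out and put the hook down on the open bench towards the robot.

drive_tool(
  steps=[
    {"delta_pos": [1, 10, 0], "yaw": 0, "hand": 10},
    {"delta_pos": [0, 0, 10], "yaw": 0, "hand": 10},
    {"delta_pos": [0, 0, 20], "yaw": 0, "hand": 10},
    {"delta_pos": [0, 0, 25], "yaw": 0, "hand": 10},
    {"delta_pos": [0, 0, 25], "yaw": 0, "hand": 10},
  ],
)

```text
clock: 8.48
eef_pos: [498.8, -111.9, 157.4]
eef_rot: [-3.141, 0.0, 1.461]
wrist_force: [0.3, 0.1, -0.7]
finger_gap: 23.6
```

drive_tool(
  steps=[
    {"delta_pos": [-16, -12, 0], "yaw": 0, "hand": 10},
    {"delta_pos": [-24, -17, 0], "yaw": 0, "hand": 10},
    {"delta_pos": [-24, -17, 0], "yaw": 0, "hand": 10},
    {"delta_pos": [-24, -17, 0], "yaw": 0, "hand": 10},
    {"delta_pos": [-21, -14, 0], "yaw": 0, "hand": 10},
  ],
)

```text
clock: 8.9
eef_pos: [388.7, -189.8, 156.6]
eef_rot: [3.141, 0.001, 1.461]
wrist_force: [0.4, -0.7, -1.4]
finger_gap: 23.4
```

drive_tool(
  steps=[
    {"delta_pos": [0, 0, -20], "yaw": 0, "hand": 10},
    {"delta_pos": [0, 0, -28], "yaw": 0, "hand": 10},
    {"delta_pos": [0, 0, -24], "yaw": 0, "hand": 10},
    {"delta_pos": [0, 0, -15], "yaw": 0, "hand": 10},
    {"delta_pos": [0, 0, -8], "yaw": 0, "hand": 10},
  ],
)

```text
clock: 9.32
eef_pos: [389.5, -188.9, 59.8]
eef_rot: [-3.14, -0.0, 1.461]
wrist_force: [0.6, -0.6, -1.4]
finger_gap: 24.0
```

drive_tool(
  steps=[
    {"delta_pos": [0, 0, -3], "yaw": 0, "hand": 10},
    {"delta_pos": [0, 0, 0], "yaw": 0, "hand": 10},
  ],
)

```text
clock: 9.48
eef_pos: [390.2, -189.3, 58.1]
eef_rot: [3.141, 0.0, 1.461]
wrist_force: [0.7, 0.6, -1.3]
finger_gap: 23.6
```

drive_tool(
  steps=[
    {"delta_pos": [0, 0, -2], "yaw": 0, "hand": 10},
    {"delta_pos": [0, 0, -1.5], "yaw": 0, "hand": 10},
    {"delta_pos": [0, 0, -0.5], "yaw": 0, "hand": 10},
    {"delta_pos": [0, 0, 0], "yaw": 0, "hand": 10},
  ],
)

```text
clock: 9.82
eef_pos: [390.1, -189.4, 54.1]
eef_rot: [3.141, 0.0, 1.461]
wrist_force: [-0.1, -0.1, -0.9]
finger_gap: 23.6
```

drive_tool(
  steps=[
    {"delta_pos": [0, 0, -1], "yaw": 0, "hand": 10},
    {"delta_pos": [0, 0, 0], "yaw": 0, "hand": 10},
    {"delta_pos": [0, 0, 0], "yaw": 0, "hand": 40},
    {"delta_pos": [0, 0, 0], "yaw": 0, "hand": 60},
    {"delta_pos": [0, 0, 0], "yaw": 0, "hand": 60},
  ],
)

```text
clock: 10.23
eef_pos: [390.0, -189.4, 52.9]
eef_rot: [3.141, 0.0, 1.461]
wrist_force: [0.2, -0.6, 0.6]
finger_gap: 40.0
```

drive_tool(
  steps=[
    {"delta_pos": [0, 0, 0], "yaw": 0, "hand": 60},
    {"delta_pos": [0, 0, 0], "yaw": 0, "hand": 60},
    {"delta_pos": [0, 0, 0], "yaw": 0, "hand": 60},
  ],
)

```text
clock: 10.48
eef_pos: [389.9, -189.3, 52.7]
eef_rot: [-3.141, -0.0, 1.461]
wrist_force: [-0.6, 0.1, 0.5]
finger_gap: 58.6
```

drive_tool(
  steps=[
    {"delta_pos": [0, 0, 25], "yaw": 0, "hand": 60},
    {"delta_pos": [0, 0, 40], "yaw": 0, "hand": 60},
    {"delta_pos": [0, 0, 40], "yaw": 0, "hand": 60},
    {"delta_pos": [0, 0, 40], "yaw": 0, "hand": 60},
    {"delta_pos": [0, 0, 40], "yaw": 0, "hand": 60},
  ],
)

```text
clock: 10.9
eef_pos: [389.5, -189.1, 239.8]
eef_rot: [3.142, 0.0, 1.461]
wrist_force: [0.7, -1.0, 0.4]
finger_gap: 59.9
```

```bash
python3 - <<'E'
from h import *
np.set_printoptions(precision=2,suppress=True)
s=manip.read_state();print(s['clock'],s['eef_pos'],s['eef_rot'],s['wrist_force'])
A=snap('scene','scene7');B=snap('side','side7')
cv2.imwrite('pics/s7.png',np.hstack([cv2.resize(A['frame'][80:330,210:460],(400,400),interpolation=2),cv2.resize(B['frame'][100:350,100:350],(400,400),interpolation=2)])[:,:,::-1])
for c in(A,B):
    P=cloud(c);H,S,V=cv2.split(cv2.cvtColor(c['frame'],cv2.COLOR_RGB2HSV))
    m=(H>100)&(H<125)&(S>150)&(V>80)&(P[...,2]>122)
    px=np.argwhere(m)[:,::-1]; ce,r=cv2.minEnclosingCircle(px.astype(np.float32)); print(len(px),ce,r,plane(c,[ce],130),'P',np.median(P[m],0))
    w=plane(c,px,130);w=w[:,:2];print('minrect',cv2.minEnclosingCircle(w.astype(np.float32)))
E
```

```text
10.9 [ 389.47 -189.08  239.82] [3.14 0.   1.46] [ 0.65 -1.05  0.4 ]
100 (337.5, 235.5) 5.700977325439453 [[500.48 180.88 130.  ]] P [502.16 180.45 135.22]
minrect ((500.297119140625, 179.9751739501953), 15.975791931152344)
145 (190.0416717529297, 215.125) 7.131070137023926 [[501.95 180.29 130.  ]] P [501.03 179.23 134.83]
minrect ((501.9869079589844, 180.58396911621094), 15.810477256774902)
```

View pics/s7.png

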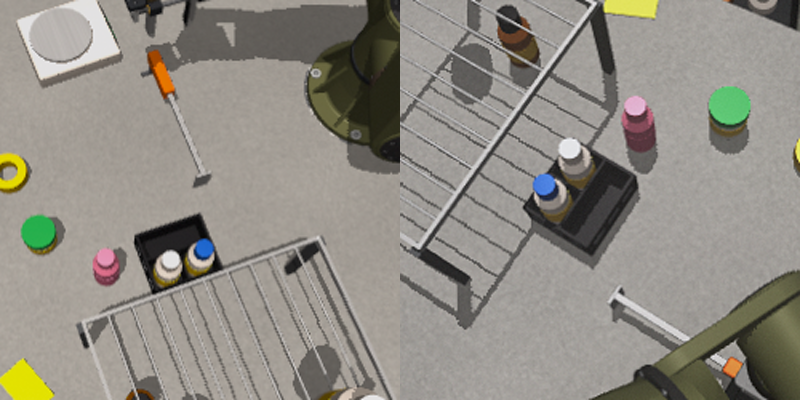

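The hook lies on the bench with its blade at about scene (337,190), clear of crate and scale. Jar, pink bottle, amber bottle and label roll are unchanged. Both views put the blue cap at (501,180.5), in line with the crate pocket. I'll move over it with the jaws along the rack's x and a 46 mm opening, so a finger fits between the caps.

drive_tool(
  steps=[
    {"delta_pos": [8, 26, 0], "yaw": 0, "hand": 46},
    {"delta_pos": [11, 36, 0], "yaw": 0, "hand": 46},
    {"delta_pos": [11, 36, 0], "yaw": 0, "hand": 46},
    {"delta_pos": [11, 36, 0], "yaw": 0, "hand": 46},
    {"delta_pos": [11, 36, 0], "yaw": 0, "hand": 46},
  ],
)

```text
clock: 11.42
eef_pos: [441.9, -17.6, 237.2]
eef_rot: [-3.141, 0.0, 1.46]
wrist_force: [0.5, -0.2, 0.0]
finger_gap: 46.1
```

drive_tool(
  steps=[
    {"delta_pos": [11, 36, 0], "yaw": 0, "hand": 46},
    {"delta_pos": [11, 36, 0], "yaw": 0, "hand": 46},
    {"delta_pos": [11, 36, 0], "yaw": 0, "hand": 46},
    {"delta_pos": [11, 36, 0], "yaw": 0, "hand": 46},
    {"delta_pos": [9, 30, 0], "yaw": 0, "hand": 46},
  ],
)

```text
clock: 11.83
eef_pos: [495.0, 157.1, 236.9]
eef_rot: [-3.141, 0.0, 1.462]
wrist_force: [-0.5, -0.3, 0.1]
finger_gap: 46.1
```

drive_tool(
  steps=[
    {"delta_pos": [7, 25, 0], "yaw": 0, "hand": 46},
    {"delta_pos": [0, 0, 0], "yaw": 0, "hand": 46},
    {"delta_pos": [0, 0, 0], "yaw": 0, "hand": 46},
  ],
)

```text
clock: 12.08
eef_pos: [501.7, 180.4, 236.5]
eef_rot: [-3.14, 0.001, 1.463]
wrist_force: [-0.2, -0.4, 0.5]
finger_gap: 45.7
```

```bash
python3 - <<'E'
from h import *
np.set_printoptions(precision=2,suppress=True)
s=manip.read_state();print(s['clock'],s['eef_pos'],s['eef_rot'],s['finger_gap'])
c=snap('wrist','wrist8')
H,S,V=cv2.split(cv2.cvtColor(c['frame'],cv2.COLOR_RGB2HSV))
m=((H>100)&(H<125)&(S>150)&(V>60)).astype(np.uint8)
n,l,st,ce=cv2.connectedComponentsWithStats(m);
for i in range(1,n):
    if st[i,4]>200: print(st[i],ce[i],plane(c,[ce[i]],130))
E
```

```text
12.0833 [501.65 180.41 236.52] [-3.14  0.    1.46] 45.70763886826603
[ 256  182   42   49 1612] [276.73 206.39] [[499.26 180.66 130.  ]]
```

View pics/wrist8.png

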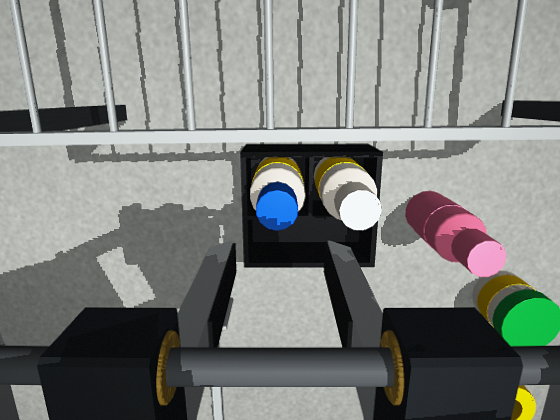

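The wrist view shows the blue cap at (277,208) and the white one at (360,210), 63 mm apart, with the crate clear of the rack bar. Centring is within about 1-2 mm. I'll descend.

drive_tool(
  steps=[
    {"delta_pos": [-1, 0, -20], "yaw": 0, "hand": 46},
    {"delta_pos": [0, 0, -25], "yaw": 0, "hand": 46},
    {"delta_pos": [0, 0, -25], "yaw": 0, "hand": 46},
    {"delta_pos": [0, 0, -20], "yaw": 0, "hand": 46},
    {"delta_pos": [0, 0, -15], "yaw": 0, "hand": 46},
  ],
)

```text
clock: 12.55
eef_pos: [500.2, 178.1, 130.9]
eef_rot: [-3.14, 0.001, 1.459]
wrist_force: [-0.3, -0.1, 0.5]
finger_gap: 45.6
```

drive_tool(
  steps=[
    {"delta_pos": [0, 0, -10], "yaw": 0, "hand": 46},
    {"delta_pos": [0, 0, -5], "yaw": 0, "hand": 46},
    {"delta_pos": [0, 0, 0], "yaw": 0, "hand": 46},
  ],
)

```text
clock: 12.8
eef_pos: [500.7, 178.9, 117.2]
eef_rot: [-3.141, 0.0, 1.46]
wrist_force: [0.5, 0.2, 0.4]
finger_gap: 46.3
```

```bash
python3 - <<'E'
from h import *
s=manip.read_state();print(s['clock'],s['eef_pos'],s['wrist_force'],s['finger_gap'])
c=snap('wrist','wrist9')
E
```

```text
12.8 [500.68941177 178.94313335 117.19978415] [0.46148874 0.17433042 0.36229694] 46.31797690604346
```

View pics/wrist9.png

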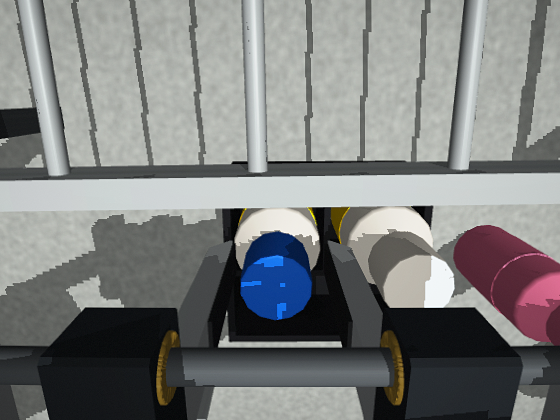

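The blue cap (276,277) is centred between the fingers, and the right finger is clear of the white cap (412,280). I'll close.

drive_tool(
  steps=[
    {"delta_pos": [0, 1, 0], "yaw": 0, "hand": 20},
    {"delta_pos": [0, 0, 0], "yaw": 0, "hand": 20},
    {"delta_pos": [0, 0, 0], "yaw": 0, "hand": 20},
    {"delta_pos": [0, 0, 0], "yaw": 0, "hand": 20},
    {"delta_pos": [0, 0, 0], "yaw": 0, "hand": 20},
  ],
  squeeze=30,
)

```text
clock: 13.27
eef_pos: [501.2, 180.8, 118.4]
eef_rot: [3.14, -0.001, 1.461]
wrist_force: [-1.3, -0.7, 5.2]
finger_gap: 31.2
```

drive_tool(
  steps=[
    {"delta_pos": [0, 0, 0], "yaw": 0, "hand": 20},
    {"delta_pos": [0, 0, 3], "yaw": 0, "hand": 20},
    {"delta_pos": [0, 0, 7], "yaw": 0, "hand": 20},
    {"delta_pos": [0, 0, 10], "yaw": 0, "hand": 20},
    {"delta_pos": [0, 0, 10], "yaw": 0, "hand": 20},
  ],
)

```text
clock: 13.68
eef_pos: [500.9, 180.6, 148.7]
eef_rot: [-3.141, 0.0, 1.461]
wrist_force: [0.0, 0.1, -1.8]
finger_gap: 31.7
```

drive_tool(
  steps=[
    {"delta_pos": [0, 0, 15], "yaw": 0, "hand": 20},
    {"delta_pos": [0, 0, 20], "yaw": 0, "hand": 20},
    {"delta_pos": [0, 0, 20], "yaw": 0, "hand": 20},
    {"delta_pos": [0, 0, 20], "yaw": 0, "hand": 20},
    {"delta_pos": [0, 0, 15], "yaw": 0, "hand": 20},
  ],
)

```text
clock: 14.1
eef_pos: [501.1, 180.7, 240.6]
eef_rot: [3.139, -0.001, 1.461]
wrist_force: [-0.2, 0.1, -0.7]
finger_gap: 31.3
```

```bash
python3 - <<'E'
from h import *
s=manip.read_state();print(s['clock'],s['eef_pos'],s['wrist_force'],s['finger_gap'])
A=snap('scene','scene10');B=snap('side','side10')
cv2.imwrite('pics/s10.png',np.hstack([cv2.resize(A['frame'][80:330,210:460],(400,400),interpolation=2),cv2.resize(B['frame'][100:350,100:350],(400,400),interpolation=2)])[:,:,::-1])
E
```

```text
14.1 [501.09513978 180.70606374 240.57955863] [-0.22200259  0.07718212 -0.73774934] 31.305330836454107
```

View pics/s10.png

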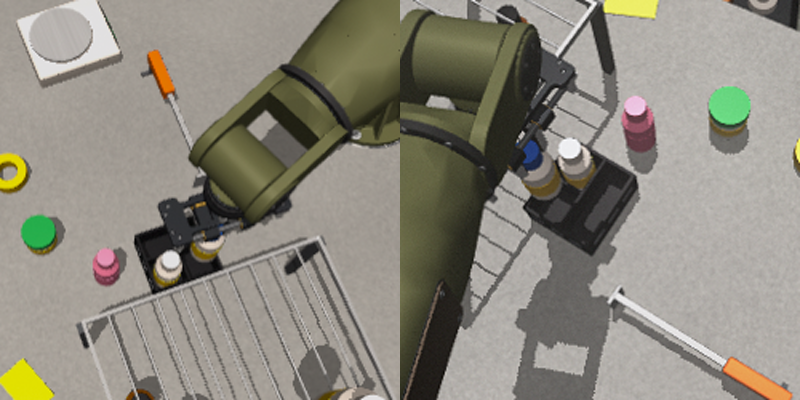

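The bottle is held about 120 mm up with a 31.3 mm gap on the cap. The crate and white bottle are undisturbed. I'll carry it to the pan at about (534,-370).

drive_tool(
  steps=[
    {"delta_pos": [0.5, -10, 0], "yaw": 0, "hand": 20},
    {"delta_pos": [1, -20, 0], "yaw": 0, "hand": 20},
    {"delta_pos": [2, -30, 0], "yaw": 0, "hand": 20},
    {"delta_pos": [2, -35, 0], "yaw": 0, "hand": 20},
    {"delta_pos": [2, -35, 0], "yaw": 0, "hand": 20},
  ],
)

```text
clock: 14.62
eef_pos: [507.6, 48.9, 236.5]
eef_rot: [-3.14, 0.0, 1.462]
wrist_force: [0.7, 0.2, -1.6]
finger_gap: 31.5
```

drive_tool(
  steps=[
    {"delta_pos": [2, -35, 0], "yaw": 0, "hand": 20},
    {"delta_pos": [2, -35, 0], "yaw": 0, "hand": 20},
    {"delta_pos": [2, -35, 0], "yaw": 0, "hand": 20},
    {"delta_pos": [2, -35, 0], "yaw": 0, "hand": 20},
    {"delta_pos": [2, -35, 0], "yaw": 0, "hand": 20},
  ],
)

```text
clock: 15.03
eef_pos: [517.4, -126.6, 236.5]
eef_rot: [-3.14, -0.0, 1.461]
wrist_force: [1.0, 0.3, -2.1]
finger_gap: 31.5
```

drive_tool(
  steps=[
    {"delta_pos": [2, -35, 0], "yaw": 0, "hand": 20},
    {"delta_pos": [2, -35, 0], "yaw": 0, "hand": 20},
    {"delta_pos": [2, -35, 0], "yaw": 0, "hand": 20},
    {"delta_pos": [2, -35, 0], "yaw": 0, "hand": 20},
    {"delta_pos": [2, -35, 0], "yaw": 0, "hand": 20},
  ],
)

```text
clock: 15.45
eef_pos: [527.3, -301.5, 236.3]
eef_rot: [-3.14, -0.001, 1.46]
wrist_force: [0.6, 0.9, -1.7]
finger_gap: 31.6
```

drive_tool(
  steps=[
    {"delta_pos": [2, -32, 0], "yaw": 0, "hand": 20},
    {"delta_pos": [2, -25, 0], "yaw": 0, "hand": 20},
    {"delta_pos": [1, -12, 0], "yaw": 0, "hand": 20},
    {"delta_pos": [0, 0, 0], "yaw": 0, "hand": 20},
    {"delta_pos": [0, 0, 0], "yaw": 0, "hand": 20},
  ],
)

```text
clock: 15.87
eef_pos: [532.6, -368.6, 236.2]
eef_rot: [-3.14, -0.001, 1.46]
wrist_force: [-0.2, -0.2, -0.7]
finger_gap: 31.3
```

```bash
python3 - <<'E'
from h import *
np.set_printoptions(precision=2,suppress=True)
s=manip.read_state();print(s['clock'],s['eef_pos'],s['eef_rot'],s['wrist_force'],s['finger_gap'])
A=snap('scene','scene11');B=snap('side','side11');c=snap('wrist','wrist11')
cv2.imwrite('pics/s11.png',np.hstack([cv2.resize(A['frame'][50:200,180:330],(400,400),interpolation=2),cv2.resize(B['frame'][220:420,340:540],(400,400),interpolation=2)])[:,:,::-1])
# pan centre from initial views: fit ellipse on pan colour by height
A=load('scene7');P=cloud(A)
m=((P[...,2]>49)&(P[...,2]<62)&(abs(P[...,0]-534)<75)&(abs(P[...,1]+370)<75)).astype(np.uint8)
cn=max(cv2.findContours(m,0,1)[0],key=cv2.contourArea)[:,0]
print(plane(A,cn,54)[:,:2].min(0),plane(A,cn,54)[:,:2].max(0),cv2.minEnclosingCircle(plane(A,cn,54)[:,:2].astype(np.float32)))
E
```

```text
15.8667 [ 532.59 -368.63  236.19] [-3.14 -0.    1.46] [-0.16 -0.16 -0.74] 31.34706267795271
[ 470.76 -438.68] [ 599.89 -305.94] ((535.72314453125, -371.8293151855469), 66.8699722290039)
```

View pics/s11.png

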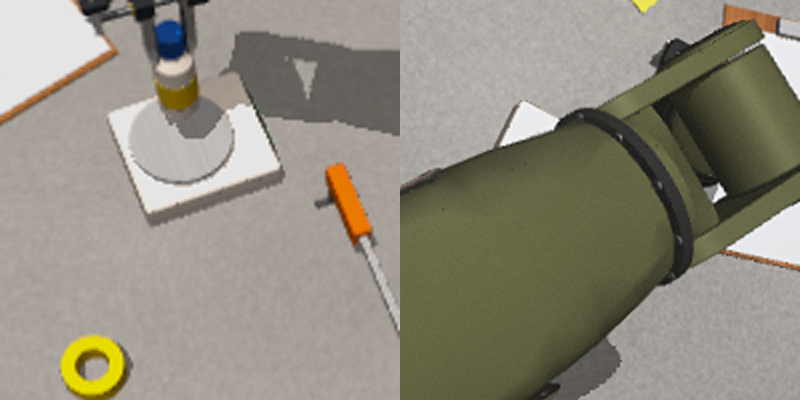

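View pics/wrist11.png

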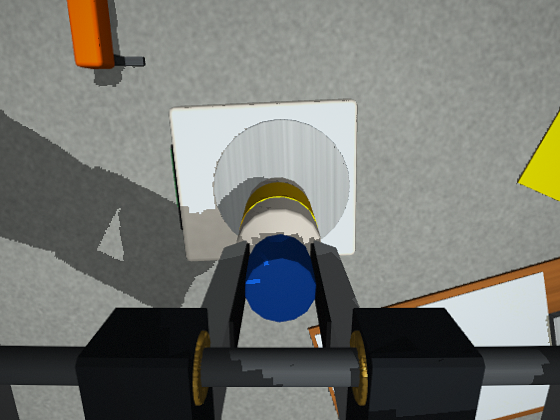

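The bottle hangs upright above the pan. I'll go down by about 69 mm, slowing at the end.

drive_tool(
  steps=[
    {"delta_pos": [1, -1, -10], "yaw": 0, "hand": 20},
    {"delta_pos": [1, -1, -18], "yaw": 0, "hand": 20},
    {"delta_pos": [0, 0, -16], "yaw": 0, "hand": 20},
    {"delta_pos": [0, 0, -10], "yaw": 0, "hand": 20},
    {"delta_pos": [0, 0, -6], "yaw": 0, "hand": 20},
  ],
)

```text
clock: 16.43
eef_pos: [535.2, -369.6, 175.9]
eef_rot: [-3.14, -0.001, 1.461]
wrist_force: [0.9, 0.4, -1.4]
finger_gap: 31.5
```

drive_tool(
  steps=[
    {"delta_pos": [0, 0, -3], "yaw": 0, "hand": 20},
    {"delta_pos": [0, 0, -2], "yaw": 0, "hand": 20},
    {"delta_pos": [0, 0, -1], "yaw": 0, "hand": 20},
    {"delta_pos": [0, 0, 0], "yaw": 0, "hand": 20},
  ],
)

```text
clock: 16.77
eef_pos: [535.6, -370.4, 172.3]
eef_rot: [3.141, 0.0, 1.461]
wrist_force: [-0.9, -0.3, -1.0]
finger_gap: 31.5
```

drive_tool(
  steps=[
    {"delta_pos": [0, 0, -2], "yaw": 0, "hand": 20},
    {"delta_pos": [0, 0, -1], "yaw": 0, "hand": 20},
    {"delta_pos": [0, 0, -1], "yaw": 0, "hand": 20},
    {"delta_pos": [0, 0, 0], "yaw": 0, "hand": 20},
    {"delta_pos": [0, 0, 0], "yaw": 0, "hand": 20},
  ],
)

```text
clock: 17.18
eef_pos: [535.4, -370.4, 167.8]
eef_rot: [-3.142, 0.0, 1.461]
wrist_force: [1.2, -0.4, -1.7]
finger_gap: 31.6
```

drive_tool(
  steps=[
    {"delta_pos": [0, 0, -1], "yaw": 0, "hand": 20},
    {"delta_pos": [0, 0, 0], "yaw": 0, "hand": 20},
    {"delta_pos": [0, 0, 0], "yaw": 0, "hand": 20},
  ],
)

```text
clock: 17.43
eef_pos: [535.5, -370.6, 167.5]
eef_rot: [3.141, 0.001, 1.461]
wrist_force: [-1.8, 1.5, 5.7]
finger_gap: 31.7
```

drive_tool(
  steps=[
    {"delta_pos": [0, 0, -1], "yaw": 0, "hand": 20},
    {"delta_pos": [0, 0, 0], "yaw": 0, "hand": 20},
    {"delta_pos": [0, 0, 0], "yaw": 0, "hand": 20},
  ],
)

```text
clock: 17.68
eef_pos: [535.6, -370.7, 167.5]
eef_rot: [3.14, 0.001, 1.461]
wrist_force: [-3.5, 1.2, 12.0]
finger_gap: 31.4
```

The bottle has contact with the pan at TCP z 167.5, as predicted. I'll relieve the push and open.

drive_tool(
  steps=[
    {"delta_pos": [0, 0, 1.2], "yaw": 0, "hand": 20},
    {"delta_pos": [0, 0, 0], "yaw": 0, "hand": 20},
    {"delta_pos": [0, 0, 0], "yaw": 0, "hand": 36},
    {"delta_pos": [0, 0, 0], "yaw": 0, "hand": 50},
    {"delta_pos": [0, 0, 0], "yaw": 0, "hand": 60},
  ],
)

```text
clock: 18.1
eef_pos: [535.4, -370.2, 166.5]
eef_rot: [-3.141, -0.0, 1.461]
wrist_force: [0.7, -0.0, 0.3]
finger_gap: 46.1
```

drive_tool(
  steps=[
    {"delta_pos": [0, 0, 0], "yaw": 0, "hand": 60},
    {"delta_pos": [0, 0, 0], "yaw": 0, "hand": 60},
    {"delta_pos": [0, 0, 0], "yaw": 0, "hand": 60},
  ],
)

```text
clock: 18.35
eef_pos: [535.4, -370.3, 166.8]
eef_rot: [-3.141, -0.0, 1.461]
wrist_force: [0.1, 0.9, 0.1]
finger_gap: 59.4
```

drive_tool(
  steps=[
    {"delta_pos": [0, 0, 10], "yaw": 0, "hand": 60},
    {"delta_pos": [0, 0, 20], "yaw": 0, "hand": 60},
    {"delta_pos": [0, 0, 30], "yaw": 0, "hand": 60},
    {"delta_pos": [0, 0, 35], "yaw": 0, "hand": 60},
    {"delta_pos": [0, 0, 0], "yaw": 0, "hand": 60},
  ],
)

```text
clock: 18.77
eef_pos: [536.6, -371.2, 270.3]
eef_rot: [3.133, 0.006, 1.461]
wrist_force: [0.3, 0.1, 0.3]
finger_gap: 60.0
```

drive_tool(
  steps=[
    {"delta_pos": [-20, -15, 10], "yaw": 0, "hand": 60},
    {"delta_pos": [-35, -20, 10], "yaw": 0, "hand": 60},
    {"delta_pos": [-35, -20, 0], "yaw": 0, "hand": 60},
    {"delta_pos": [-35, -20, 0], "yaw": 0, "hand": 60},
    {"delta_pos": [-20, -10, 0], "yaw": 0, "hand": 60},
  ],
)

```text
clock: 19.18
eef_pos: [387.4, -457.0, 282.9]
eef_rot: [3.141, 0.001, 1.459]
wrist_force: [1.2, 0.5, 0.9]
finger_gap: 60.3
```

```bash
python3 - <<'E'
from h import *
np.set_printoptions(precision=2,suppress=True)
s=manip.read_state();print(s['clock'],s['eef_pos'],s['wrist_force'],s['finger_gap'])
A=snap('scene','scene12');B=snap('side','side12')
for n,c in(('sc',A),('si',B)):
    P=cloud(c);H,S,V=cv2.split(cv2.cvtColor(c['frame'],cv2.COLOR_RGB2HSV))
    m=(H>100)&(H<125)&(S>150)&(V>60)&(P[...,2]>160)
    if m.sum()>20: w=plane(c,np.argwhere(m)[:,::-1],184);print(n,'blue cap',m.sum(),cv2.minEnclosingCircle(w[:,:2].astype(np.float32)),np.median(P[m],0))
P=cloud(A);V=A['frame'].max(2)
m=(V<60)&(P[...,2]>50)&(P[...,2]<70)&(P[...,0]>420)&(P[...,0]<650)&(P[...,1]>80)&(P[...,1]<300)
print('crate',cv2.minAreaRect(P[m][:,:2].astype(np.float32)))
E
```

```text
19.1833 [ 387.38 -456.98  282.95] [1.17 0.48 0.86] 60.333432812010656
sc blue cap 104 ((539.7230834960938, -363.97027587890625), 22.30500030517578) [ 536.21 -364.17  184.09]
si blue cap 181 ((535.0778198242188, -370.90704345703125), 15.451559066772461) [ 535.37 -370.79  184.44]
crate ((529.0964965820312, 151.94210815429688), (113.0544204711914, 130.41226196289062), 83.86725616455078)
```

View pics/scene12.png

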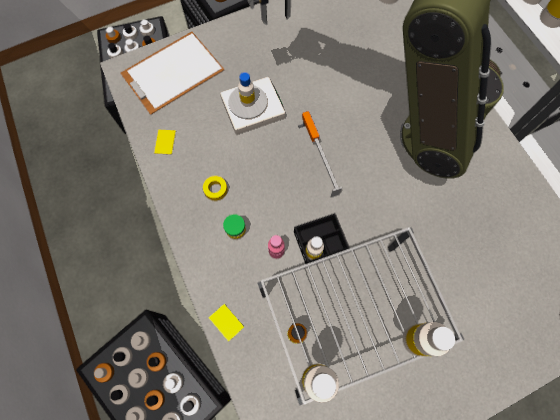

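View pics/side12.png

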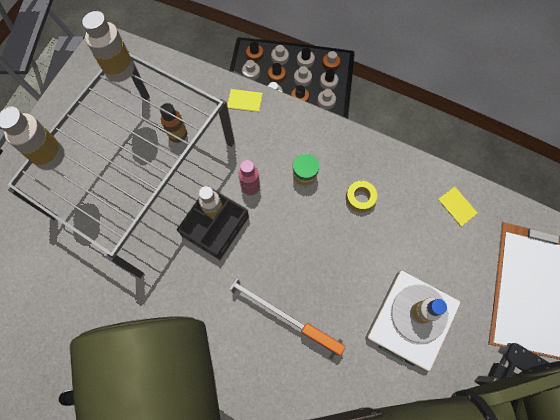

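Both views show the blue-capped bottle upright on the pan (scene (246,88), side (432,311)) and the white one in the crate clear of the rack. The hook is flat on the bench, off crate and scale, and the amber bottle, jar and label roll have not moved.

drive_tool(
  steps=[
    {"delta_pos": [0, 0, 0], "yaw": 0, "hand": 60},
    {"delta_pos": [0, 0, 0], "yaw": 0, "hand": 60},
    {"delta_pos": [0, 0, 0], "yaw": 0, "hand": 60},
  ],
)

```text
clock: 19.53
eef_pos: [391.3, -454.8, 282.1]
eef_rot: [3.141, 0.0, 1.462]
wrist_force: [-0.3, 0.5, 0.0]
finger_gap: 59.8
```

```bash
python3 -c "
from cell import manip
print(manip.sign_off())"
```

```text
the job is handed in; nothing more can be done
None
```

I finished the job and handed it in at about 19.5 s of the 72 s allowed; the hand-in reports no verdict.

- **Drag:** I dropped the hook's blade into the crate's front bay and dragged the crate straight out with about 5 N of pull. Only the hook touched the crate while it was under the rack.
- **Hook:** I put it down on open bench.
- **Bottle:** I lifted out the blue-capped bottle and stood it on the scale pan, pressing down with about 12 N before letting go.

**Last checks:**
- **Crate:** it stands at about (529, 152), with its back about 30 mm clear of the rack front.
- **Blue bottle:** the side view puts its cap at (535, -371) and 184 mm high, matching a pan centre of about (535, -371). The scene camera's circle fit gave (540, -364) with too large a radius (22 mm instead of 16). I think it picked up stray pixels; it is still well within the 41 mm limit.
- **Everything else:** the pictures show the white-capped bottle still in the crate and the hook clear of crate and scale. The amber bottle, jar, label roll and pink look-alike appear unmoved.

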